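Roll a machine roller along the cleaning board to the green pointers

TASK

Clean the black machine roller on the blue cleaning board: with a fingertip on its upper half, roll it forward along the pad, away from the robot, until its axle is in line with the two green pointers, and leave it there at rest, lying square across the pad. It must truly roll (turning as it goes, not dragged along the pad), stay down on the pad all the time and never be picked up; ignore the red pointers and leave the other things on the bench where they are.

Things in the scene. Friction and masses are not known exactly. Their poses are not given: they have to be found in the camera images.
- roller: black rubber drum, 70 mm diameter, 120 mm long, 12 mm axle 164 mm long, 0.3 to 0.65 kg. Origin mid-axle, 35 mm above the pad. Own y along the axle; x, z turn as it rolls (z up at the start, towards a yellow stripe). Let go at a few cm/s it stops within a few mm and stays. A tip pressed on its top (3 to 5 N) does not slip: while the tip moves along the board, the drum rolls half as far
- board: fixed cleaning board: aluminium plate 360 x 250 mm with a firm grippy blue pad 340 x 170 mm, pad top 12 mm above the bench. Origin under its centre at bench level; x along the rolling direction, away from the robot (turned up to 0.3 rad), y left, z up. The roller starts near its robot end
- green_pointers: the target: two fixed green pointers, 12 mm high, on the margins left and right of the pad, points facing inward 91 mm either side of the centre line. Origin midway between them, 10 mm above the bench; axes as the board's. The axle must lie over the line joining the points, 100 to 175 mm from where it starts
- red_pointers: a pair of red pointers like the green ones, not the target, nearer or farther along the board; origin and axes alike
- screwdriver: screwdriver lying flat on the bench to the right of the board (its own x axis runs along the shaft, origin under its middle); leave alone
- wrench: open-ended wrench lying flat to the left of the board, origin under its middle; leave alone
- cleaner: green cleaner bottle with a red cap, 60 mm across, 150 mm tall, standing beyond and left of the board, origin under its middle; leave alone
- tin: tin with an orange label, 60 mm across, 75 mm tall, standing beyond and right of the board, origin under its middle; leave alone
- tape: yellow ring, 90 mm across, 24 mm high, lying flat left of the board's near end, origin under its middle; leave alone
- gear: brass hub, 56 mm across, 26 mm high, standing right of the board's near end, origin under its middle; leave alone
Not all that is in view belongs to the job. What is shaped like the roller but pink is not meant.

How it is judged:
By the outcome, as a careful person would: the job done as asked, in the order asked, and still so for the second after the job is handed in, with the robot touching nothing.
It also fails if it takes over 67 s, if anything falls off the work surface, if the arm or the gripper's body presses on something with over 40 N, if the wrist force passes 120 N, or if a joint passes its speed limit or range.

ROBOT

A 6-joint arm with a two-finger parallel gripper is mounted at the origin on the work surface. World frame = base frame: x ahead of the robot, y to its left, z up, the work surface at z = 0. Lengths are in mm, angles in rad, forces in N, time in s.
With the tool pointing down it reaches from about 350 to 725 mm from the base axis. Payload 4.3 kg.
Tool frame: the origin (TCP) lies at the very end of the fingers, on their centre line; the grasp point (between the pads) lies 19 mm behind it (env.hold_point_z is the distance from the TCP to the grasp point, in mm); x points along the fingers, y is the direction in which the jaws open and shut, and the axes are right-handed (so a half turn about x gives the same grasp; the last joint's range is limited). The gripper opens to 85 mm and grips with 20 to 120 N. Pads are 22 mm wide; open, the fingers measure 114 mm over their backs; the gripper's body (76 mm by 85 mm) begins 54 mm behind the grasp point. The pads swing forward as they close: fully open they stand 13 mm farther back than shut.
Start: joints at [1.049, 0.377, 0.081, 1.274, 0, 1.46], TCP at [230.16, 526.966, 231.329] pointing down, gripper open.
Joint ranges: [-2.72, 2.72], [-0.84, 1.66], [-1.02, 1.22], [-1.77, 2.12], [-1.37, 1.28], [-3.14, 3.14]. Speed limits (rad/s): [2.57, 2.57, 3.14, 3.14, 3.14, 3.14].

INTERFACE

Orientations are given as a unit quaternion [w, x, y, z].
In Python, from station import env gives the robot as it stands. The module is installed in compiled form; this text tells all that it offers.
- The arm moves only by the tool drive_tool, never from a script. Its argument "commands" is a list of rows, each an object of numbers: "x", "y", "z": the shift along the world's x, y, z in cm; "ax", "ay", "az": the turn, a rotation vector about the world's x, y, z in degrees; "hand": the finger opening in cm, from 0 to 8.54. A call has 1 to 5 rows; each row shifts and turns the pose as measured when the row begins; what a row does not reach is not made up. A row lasts 1/12 s, in which the tool goes at most 41.7 mm and 7.16 degrees, less where a joint would pass 70% of its speed; a pose out of reach is approached as far as the arm can. A call with a gripper value outside its range is refused whole. The fingers move at their own pace and stop on an object; the grip force is fixed at half the most. Time passes only in rows, so rows that do not move let the fingers close. It gives the time, the measured TCP pose, the force and the opening at its end, in the units of the state.
- env.get_state(): the state, without advancing time (a new reading comes with each control period).
- env.snapshot(name): name is "side" or "top" or "wrist"; returns a dict with "color" (400x640x3 uint8, blue, green, red), "depth" (400x640 float32, mm along the optical axis (not along the pixel's ray), 0 where there is no reading), "fx", "fy", "cx", "cy" (pixels), "T" (4x4, takes a point from camera to world coordinates). Camera axes: x right, y down, z forward; pixel columns grow to the right and rows downward; lengths in mm; the calibration is good to about 2 mm. A picture is of the moment at which its call begins.
- env.finish_job(): hands the job in, once; it reports no verdict.
The state is a dict: "time": time; "joint_positions": joint angles; "qvel": joint speeds; "joint_torque": joint torques, N m; "ee_pos": TCP position; "eef_rot": TCP orientation; "force": force on the tool from outside, world axes, zero at the start; "ft_torque": the same for the moment, N m; "gripper_width": finger opening in mm.
Only numpy, scipy, OpenCV 4.12 (cv2) and the standard library are available. Lean on these libraries where they do the work, as an engineer would, in place of code of your own. Each camera call takes 0.05 s, during which the arm holds its last target.

## Working session

There is one attempt and no reset: what is moved stays moved. The work goes in short steps, Python scripts to look and compute and a tool call to move; the robot and the scene stay as the last step left them, time stands still between calls to the robot, and variables do not carry over. Pictures are saved under pics/ and viewed, and the job is handed in when it is done.

Besides the shell and the picture viewer there is one more tool, called as name(argument=value, ...), one argument or row to a line, values as JSON. drive_tool: Moves the arm, as the interface text tells. Its arguments: {"type":"object","properties":{"commands":{"type":"array","items":{"type":"object","properties":{"x":{"type":"number"},"y":{"type":"number"},"z":{"type":"number"},"ax":{"type":"number"},"ay":{"type":"number"},"az":{"type":"number"},"hand":{"type":"number"}}}}},"required":["commands"]}

```bash
mkdir -p pics; python3 - <<'E'
from station import env
import cv2,pickle
s=env.get_state();print(s)
d={n:env.snapshot(n) for n in("top","side")}
pickle.dump(d,open('a.pkl','wb'))
for n in d:
    cv2.imwrite(f'pics/{n}1.png',d[n]['color']);print(n,d[n]['T'].round(3),d[n]['fx'],d[n]['cx'],d[n]['cy'])
E
```

```text
{'time': 0.0, 'joint_positions': array([ 1.04870533e+00,  3.78089550e-01,  7.96494794e-02,  1.27436492e+00,
       -2.80842472e-05,  1.46051331e+00]), 'qvel': array([-4.98863419e-04,  5.60677994e-05,  1.06122454e-04,  8.00781370e-04,
        1.03487428e-03,  8.37046024e-05]), 'joint_torque': array([ 2.45550227e-04, -4.63603771e+01,  2.69876146e+01,  2.08432158e-02,
       -8.81939718e-05, -1.07707055e-05]), 'ee_pos': array([229.83026868, 526.38160144, 230.35485418]), 'eef_rot': array([ 0.69195852,  0.14389136,  0.69238129, -0.14524747]), 'force': array([-0.43598427, -0.20227847,  0.92924113]), 'ft_torque': array([-0.02057891,  0.02244068, -0.04421619]), 'gripper_width': 85.35058107359662}
top [[ 1.200000e-02 -9.820000e-01  1.890000e-01  3.002280e+02]
 [-1.000000e+00 -1.100000e-02  4.000000e-03 -2.010100e+01]
 [-2.000000e-03 -1.890000e-01 -9.820000e-01  1.017322e+03]
 [ 0.000000e+00  0.000000e+00  0.000000e+00  1.000000e+00]] 402.47587912257677 320.84163142129125 205.3903012430207
side [[ 8.970000e-01 -2.410000e-01  3.710000e-01  1.131700e+01]
 [-4.420000e-01 -4.610000e-01  7.690000e-01 -1.050658e+03]
 [-1.400000e-02 -8.540000e-01 -5.200000e-01  7.697970e+02]
 [ 0.000000e+00  0.000000e+00  0.000000e+00  1.000000e+00]] 496.96465337711635 322.32411715995363 206.51905098312832
```

View pics/top1.png

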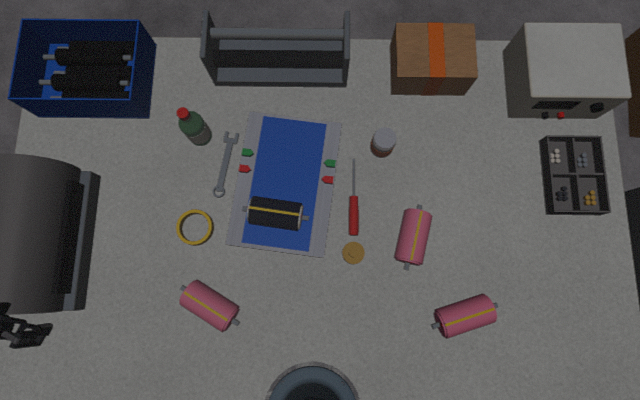

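View pics/side1.png

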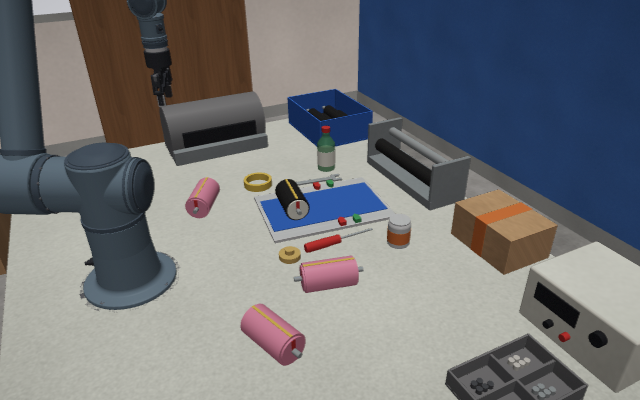

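The top view shows the roller at about (276,214), green pointers at (247,152) and (330,163), and red ones at (245,169) and (327,180). The tool is at the left edge. Next I'll measure positions.

```bash
cat > h.py <<'E'
import numpy as np,cv2
def ray(s,uv,z):
    uv=np.atleast_2d(np.asarray(uv,float));d=np.c_[(uv[:,0]-s['cx'])/s['fx'],(uv[:,1]-s['cy'])/s['fy'],np.ones(len(uv))]@s['T'][:3,:3].T
    o=s['T'][:3,3];return o+d*((z-o[2])/d[:,2])[:,None]
def blobs(m,mn=15):
    n,l,st,c=cv2.connectedComponentsWithStats(m.astype(np.uint8));return [(st[i],c[i],l==i) for i in range(1,n) if st[i,4]>=mn]
def hsv(s): return cv2.cvtColor(s['color'],cv2.COLOR_BGR2HSV)
def cloud(s):
    v,u=np.indices(s['depth'].shape);d=s['depth'];p=np.stack([(u-s['cx'])/s['fx']*d,(v-s['cy'])/s['fy']*d,d],-1)
    return p@s['T'][:3,:3].T+s['T'][:3,3]
E
python3 - <<'E'
import pickle;from h import *
d=pickle.load(open('a.pkl','rb'))
for n in d:
    s=d[n];h=hsv(s);H,S,V=h[...,0],h[...,1],h[...,2]
    for nm,m in dict(blue=(abs(H.astype(int)-112)<12)&(S>150)&(V>60),green=(H>45)&(H<80)&(S>120),red=((H<6)|(H>174))&(S>170),yel=(H>20)&(H<32)&(S>120)).items():
        for st,c,mm in blobs(m):
            vv,uu=np.nonzero(mm)
            print(n,nm,st,c.round(1),ray(s,c,22).round(1))
            if nm=='blue' and 5000<st[4]<20000:
                hull=cv2.convexHull(np.c_[uu,vv].astype(np.int32))[:,0]
                P=ray(s,hull,12)[:,:2];r=cv2.minAreaRect(P.astype(np.float32));print('  RECT',r)
    P=cloud(s)
    c=P[(P[...,2]>62)&(P[...,2]<100)&(abs(P[...,0]-330)<110)&(abs(P[...,1]-80)<110)]
    print(n,len(c),c.mean(0),np.cov(c[:,:2].T))
s=d['top']
cv2.imwrite('pics/crop.png',cv2.resize(s['color'][100:270,170:410],None,fx=3.3,fy=3.3,interpolation=cv2.INTER_CUBIC))
E
```

```text
top blue [   8   19  132   82 1020] [75.2 68.6] [[860.7 651.3  22. ]]
top blue [ 48  43  21  11 107] [54.7 47.1] [[924.  715.5  22. ]]
top blue [ 44  60  22  20 226] [52.2 68.2] [[861.2 713.9  22. ]]
top blue [ 242  117   84  134 6626] [286.8 176.5] [[566.3  72.   22. ]]
  RECT ((556.8132934570312, 77.3260269165039), (166.6897430419922, 337.0955505371094), 82.91967010498047)
top green [242 149  11   7  57] [247.  151.9] [[631.  176.7  22. ]]
top green [325 160  10   7  56] [330.1 162.6] [[604.4 -38.2  22. ]]
top red [177 108  11  10  84] [182.1 112.4] [[737.8 353.   22. ]]
top red [558 112   6   6  31] [560.5 114.4] [[ 742.8 -643.2   22. ]]
top red [240 165  10   7  51] [244.  168.2] [[587.2 182.3  22. ]]
top red [323 176  10   7  51] [327.4 179.2] [[560.4 -31.8  22. ]]
top red [350 196   8  39 249] [353.3 215.5] [[467.3 -97.4  22. ]]
top yel [249 206  50  10 145] [274.1 210.5] [[477.7 101.4  22. ]]
top yel [176 209  37  36 349] [193.8 226.9] [[433.9 300.4  22. ]]
top yel [410 211  12  49  83] [415.8 235.8] [[ 417.9 -252.4   22. ]]
top yel [185 292  42  29 102] [205.4 305.9] [[243.  
[... 865 characters left out ...]
21.7 243. ] [[ 463.2 -106.5   22. ]]
side red [559 332  11  10  78] [563.9 336.5] [[ 752.3 -618.6   22. ]]
side red [292 340   3   9  23] [293. 344.] [[ 260.1 -389.8   22. ]]
side yel [244 173  27  19 374] [257.2 181.8] [[428.5 285.5  22. ]]
side yel [195 178  12  19  23] [200.7 187.1] [[260.4 334.9  22. ]]
side yel [285 179  13  20  68] [291.2 188.5] [[506.6 195.1  22. ]]
side yel [279 247  21  13 159] [288.7 252.6] [[ 371.  -105.5   22. ]]
side yel [303 258  51   8  61] [327.9 261.6] [[ 442.1 -183.5   22. ]]
side yel [252 306  40  31 108] [272. 321.] [[ 246.1 -311.    22. ]]
side 100 [402.51031643  86.65144236  67.81052258] [[ 5834.48269465 -3294.78419127]
 [-3294.78419127  2556.16419558]]
```

View pics/crop.png

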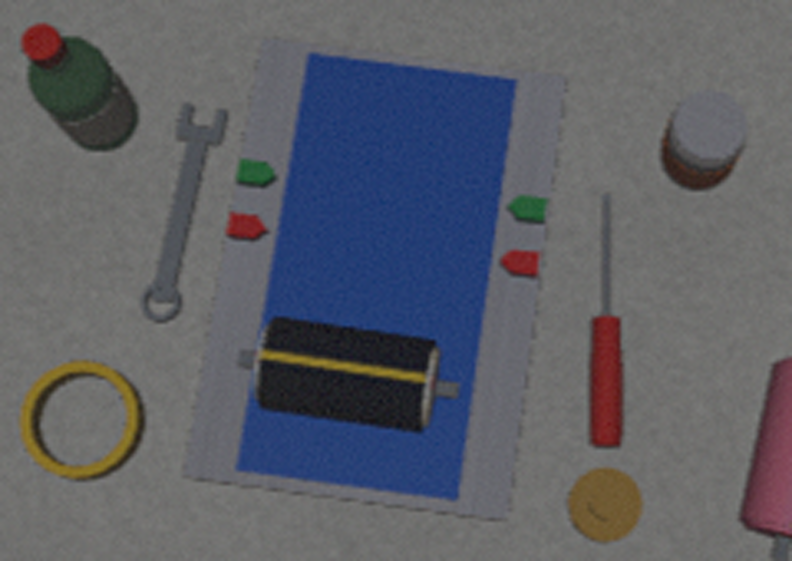

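```bash
cat >> h.py <<'E'
def tri(a,pa,b,pb):
    A=[];B=[]
    for s,p in((a,pa),(b,pb)):
        o=s['T'][:3,3];q=ray(s,p,0)[0]-o;q/=np.linalg.norm(q);M=np.eye(3)-np.outer(q,q);A.append(M);B.append(M@o)
    x=np.linalg.solve(sum(A),sum(B)); return x.round(1)
E
python3 - <<'E'
import pickle;from h import *
d=pickle.load(open('a.pkl','rb'));t,s=d['top'],d['side']
print('gL',tri(t,(247,151.9),s,(329.5,182.8)),'gR',tri(t,(330.1,162.6),s,(356.2,218)))
print('rL',tri(t,(244,168.2),s,(315.9,185.2)),'rR',tri(t,(327.4,179.2),s,(341.5,221)))
print('stripe',tri(t,(274.1,210.5),s,(291.2,188.5)))
print('stripe z82',ray(t,(274.1,210.5),82),ray(s,(291.2,188.5),82))
# stripe ends in top
print(ray(t,[(249.3,207.8),(299.5,214.5)],82))
for n in d:
    P=cloud(d[n]);m=(P[...,2]>40)&(P[...,2]<95)&(abs(P[...,0]-465)<75)&(abs(P[...,1]-95)<90)
    c=P[m];print(n,len(c),c.mean(0).round(1),c[:,2].max(), np.percentile(c,[2,98],axis=0).round(1))
    tp=P[m&(P[...,2]>76)];print(tp.mean(0).round(1),len(tp))
cv2.imwrite('pics/crops.png',cv2.resize(s['color'][150:270,230:430],None,fx=4,fy=4,interpolation=cv2.INTER_CUBIC))
E
```

```text
gL [631.  177.5  19.3] gR [605.  -38.2  18. ]
rL [586.7 183.3  19.3] rR [561.3 -31.7  17.2]
stripe [466.7  94.1  82.7]
stripe z82 [[467.05712433  94.13916668  82.        ]] [[467.01498778  95.33825176  82.        ]]
[[472.88464105 153.01708108  82.        ]
 [458.15399903  33.94597208  82.        ]]
top 1591 [462.5  94.4  73. ] 88.2751607332068 [[429.3  29.5  49. ]
 [499.5 159.8  84.4]]
[465.8  95.7  80.2] 800
side 828 [456.8  73.5  69. ] 86.29405784680284 [[427.5  21.9  42.4]
 [493.4 153.5  84.7]]
[463.6  87.9  80.8] 333
```

View pics/crops.png

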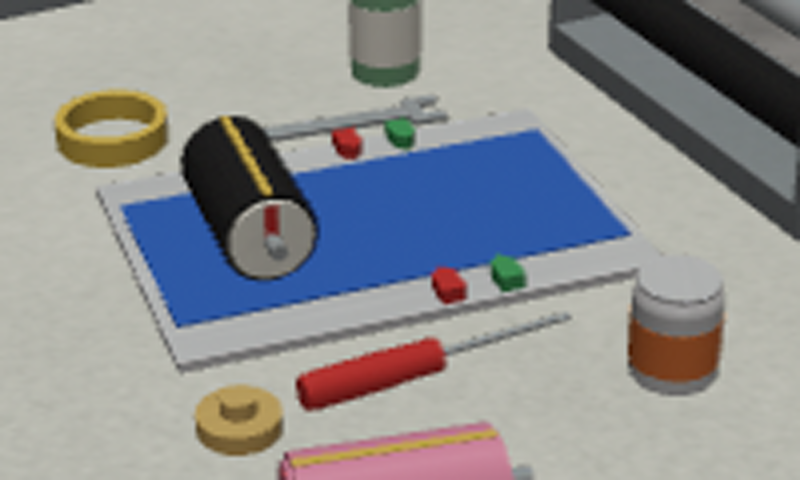

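The side view agrees: the stripe is on top of the roller, and the green pair is farther than the red. Next: how far to go, and how the tool is turned.

```bash
python3 - <<'E'
from station import env
import numpy as np
from scipy.spatial.transform import Rotation as R
s=env.get_state();q=s['eef_rot'];M=R.from_quat(q[[1,2,3,0]]).as_matrix();print(M.round(3))
y=M[:,1];print('jaw yaw deg',np.degrees(np.arctan2(y[1],y[0])),s['time'])
u=np.array([np.cos(np.radians(-7.06)),np.sin(np.radians(-7.06))]);print(u,(np.array([618,69.7])-[466.8,94.3])@u)
E
```

```text
[[-0.001  0.4    0.916]
 [-0.002  0.916 -0.4  ]
 [-1.    -0.002 -0.   ]]
jaw yaw deg 66.40464157362793 0.1
[ 0.99241799 -0.12290867] 153.07715274774384
```

drive_tool(
  commands=[
    {"x": 1.7, "y": -3.4, "az": 1.5, "hand": 0},
    {"x": 1.7, "y": -3.4, "az": 1.5, "hand": 0},
    {"x": 1.7, "y": -3.4, "az": 1.5, "hand": 0},
    {"x": 1.7, "y": -3.4, "az": 1.5, "hand": 0},
    {"x": 1.7, "y": -3.4, "az": 1.5, "hand": 0},
  ],
)

```text
$.commands[0]: bad value
```

drive_tool(
  commands=[
    {"x": 1.7, "y": -3.4, "az": 1.5, "hand": 0},
    {"x": 1.7, "y": -3.4, "az": 1.5, "hand": 0},
    {"x": 1.7, "y": -3.4, "az": 1.5, "hand": 0},
    {"x": 1.7, "y": -3.4, "az": 1.5, "hand": 0},
    {"x": 1.7, "y": -3.4, "az": 1.5, "hand": 0},
  ],
)

```text
$.commands[0]: bad value
```

drive_tool(
  commands=[
    {"x": 1.7, "y": -3.4, "z": 0, "ax": 0, "ay": 0, "az": 1.5, "hand": 0},
  ],
)

```text
time: 0.18
ee_pos: [245.2, 495.9, 229.4]
eef_rot: [0.694, 0.133, 0.695, -0.133]
force: [1.0, 0.3, 0.4]
gripper_width: 75.5
```

All seven keys are needed in each row.

drive_tool(
  commands=[
    {"x": 1.8, "y": -3.5, "z": 0, "ax": 0, "ay": 0, "az": 1.5, "hand": 0},
    {"x": 1.8, "y": -3.5, "z": 0, "ax": 0, "ay": 0, "az": 1.5, "hand": 0},
    {"x": 1.8, "y": -3.5, "z": 0, "ax": 0, "ay": 0, "az": 1.5, "hand": 0},
    {"x": 1.8, "y": -3.5, "z": 0, "ax": 0, "ay": 0, "az": 1.5, "hand": 0},
    {"x": 1.8, "y": -3.5, "z": 0, "ax": 0, "ay": 0, "az": 1.5, "hand": 0},
  ],
)

```text
time: 0.6
ee_pos: [334.6, 314.8, 226.0]
eef_rot: [0.701, 0.081, 0.704, -0.083]
force: [1.4, -1.2, -0.7]
gripper_width: 12.5
```

drive_tool(
  commands=[
    {"x": 1.8, "y": -3.5, "z": 0, "ax": 0, "ay": 0, "az": 1.5, "hand": 0},
    {"x": 1.8, "y": -3.5, "z": 0, "ax": 0, "ay": 0, "az": 1.5, "hand": 0},
    {"x": 1.8, "y": -3.5, "z": 0, "ax": 0, "ay": 0, "az": 1.5, "hand": 0},
    {"x": 1.8, "y": -3.5, "z": 0, "ax": 0, "ay": 0, "az": 1.5, "hand": 0},
    {"x": 1.8, "y": -3.5, "z": 0, "ax": 0, "ay": 0, "az": 1.5, "hand": 0},
  ],
)

```text
time: 1.02
ee_pos: [424.8, 130.1, 224.6]
eef_rot: [0.704, 0.031, 0.709, -0.035]
force: [1.2, 0.2, -0.7]
gripper_width: -0.2
```

drive_tool(
  commands=[
    {"x": 1.7, "y": -1.7, "z": -3, "ax": 0, "ay": 0, "az": -1.7, "hand": 0},
    {"x": 1.0, "y": -1.0, "z": -4, "ax": 0, "ay": 0, "az": 0, "hand": 0},
    {"x": 0.5, "y": -0.5, "z": -3.5, "ax": 0, "ay": 0, "az": 0, "hand": 0},
    {"x": 0, "y": 0, "z": -1, "ax": 0, "ay": 0, "az": 0, "hand": 0},
    {"x": 0, "y": 0, "z": 0, "ax": 0, "ay": 0, "az": 0, "hand": 0},
  ],
)

```text
time: 1.43
ee_pos: [463.1, 87.6, 106.8]
eef_rot: [0.706, 0.046, 0.705, -0.051]
force: [0.2, -0.0, -0.7]
gripper_width: 0.1
```

```bash
cat > st.py <<'E'
from station import env
import numpy as np
from scipy.spatial.transform import Rotation as R
s=env.get_state();q=s['eef_rot'];M=R.from_quat(q[[1,2,3,0]]).as_matrix();y=M[:,1]
u=np.array([.9924,-.1229]);v=np.array([.1229,.9924]);p=s['ee_pos']
print(s['time'],'yaw',np.degrees(np.arctan2(y[1],y[0])).round(2),'down',M[:,0].round(4),p.round(1),'along',((p[:2]-[466.8,94.3])@u).round(1),'lat',((p[:2]-[466.8,94.3])@v).round(1),s['force'].round(2))
E
python3 st.py
python3 - <<'E'
from station import env
import cv2
for n in("side","wrist"): cv2.imwrite(f'pics/{n}2.png',env.snapshot(n)['color'])
E
```

```text
1.4333 yaw 82.11 down [ 0.0012 -0.0066 -1.    ] [463.1  87.6 106.8] along -2.8 lat -7.1 [ 0.21 -0.01 -0.74]
```

View pics/side2.png

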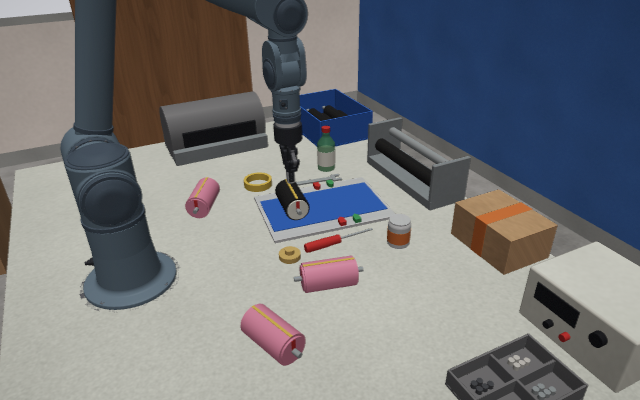

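View pics/wrist2.png

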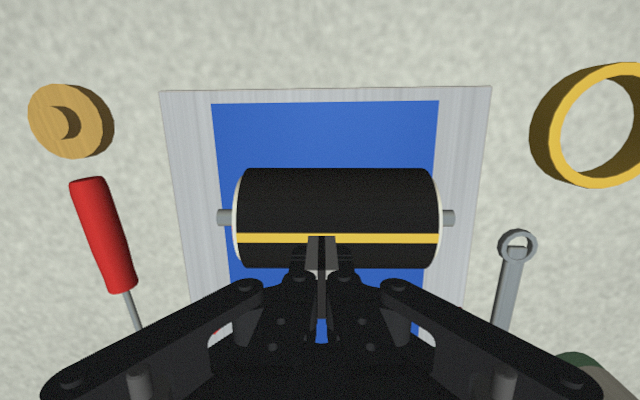

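The side view has the fingertip just above the drum at about (290,185). In the wrist view it is 7 mm off mid-drum, at (320,240) against a drum middle of about (336,215). I'll centre it and then come down slowly.

drive_tool(
  commands=[
    {"x": -0.4, "y": 0.7, "z": 0, "ax": 0, "ay": 0, "az": 0.8, "hand": 0},
    {"x": 0, "y": 0, "z": -1, "ax": 0, "ay": 0, "az": 0, "hand": 0},
    {"x": 0, "y": 0, "z": -0.6, "ax": 0, "ay": 0, "az": 0, "hand": 0},
    {"x": 0, "y": 0, "z": 0, "ax": 0, "ay": 0, "az": 0, "hand": 0},
  ],
)

```text
time: 1.87
ee_pos: [462.3, 97.9, 96.1]
eef_rot: [0.71, 0.04, 0.702, -0.043]
force: [0.1, -0.3, -0.2]
gripper_width: -0.3
```

```bash
python3 st.py
```

```text
1.8667 yaw 83.25 down [ 0.0116 -0.0052 -0.9999] [462.3  97.9  96.1] along -4.9 lat 3.0 [ 0.1  -0.26 -0.2 ]
```

drive_tool(
  commands=[
    {"x": -0.2, "y": -0.2, "z": -0.7, "ax": 0, "ay": 0.5, "az": -0.2, "hand": 0},
    {"x": 0, "y": 0, "z": -0.3, "ax": 0, "ay": 0, "az": 0, "hand": 0},
    {"x": 0, "y": 0, "z": 0, "ax": 0, "ay": 0, "az": 0, "hand": 0},
  ],
)

```text
time: 2.12
ee_pos: [460.9, 96.5, 86.2]
eef_rot: [0.708, 0.041, 0.704, -0.044]
force: [-0.0, -0.3, 0.1]
gripper_width: 0.1
```

```bash
python3 st.py
```

```text
2.1167 yaw 83.13 down [ 0.0045 -0.0052 -1.    ] [460.9  96.5  86.2] along -6.2 lat 1.5 [-0.04 -0.26  0.07]
```

drive_tool(
  commands=[
    {"x": 0, "y": 0, "z": -0.2, "ax": 0, "ay": 0, "az": 0, "hand": 0},
    {"x": 0, "y": 0, "z": -0.2, "ax": 0, "ay": 0, "az": 0, "hand": 0},
  ],
)

```text
time: 2.28
ee_pos: [461.1, 96.5, 82.1]
eef_rot: [0.708, 0.041, 0.704, -0.044]
force: [0.3, 0.5, 0.5]
gripper_width: 0.4
```

drive_tool(
  commands=[
    {"x": 0, "y": 0, "z": -0.1, "ax": 0, "ay": 0, "az": 0, "hand": 0},
  ],
)

```text
time: 2.37
ee_pos: [462.3, 96.4, 81.8]
eef_rot: [0.708, 0.041, 0.703, -0.044]
force: [-0.6, -1.3, 10.7]
gripper_width: 0.0
```

drive_tool(
  commands=[
    {"x": 0, "y": 0, "z": -0.04, "ax": 0, "ay": 0, "az": 0, "hand": 0},
  ],
)

```text
time: 2.45
ee_pos: [463.3, 96.2, 82.0]
eef_rot: [0.709, 0.041, 0.703, -0.044]
force: [-0.2, -0.3, 1.1]
gripper_width: -0.1
```

drive_tool(
  commands=[
    {"x": 0.4, "y": -0.05, "z": -0.04, "ax": 0, "ay": 0, "az": 0, "hand": 0},
    {"x": 0.4, "y": -0.05, "z": -0.04, "ax": 0, "ay": 0, "az": 0, "hand": 0},
  ],
)

```text
time: 2.62
ee_pos: [472.1, 95.0, 82.0]
eef_rot: [0.71, 0.041, 0.702, -0.044]
force: [0.4, -1.6, 4.0]
gripper_width: -0.0
```

```bash
python3 st.py
```

```text
2.6167 yaw 83.1 down [ 0.0106 -0.0061 -0.9999] [472.1  95.   82. ] along 5.2 lat 1.3 [ 0.42 -1.62  4.01]
```

drive_tool(
  commands=[
    {"x": 0.4, "y": -0.05, "z": -0.05, "ax": 0, "ay": 0.1, "az": 0, "hand": 0},
    {"x": 0.4, "y": -0.05, "z": -0.05, "ax": 0, "ay": 0.1, "az": 0, "hand": 0},
    {"x": 0.4, "y": -0.05, "z": -0.05, "ax": 0, "ay": 0.1, "az": 0, "hand": 0},
  ],
)

```text
time: 2.87
ee_pos: [487.6, 92.9, 82.0]
eef_rot: [0.709, 0.041, 0.702, -0.045]
force: [0.4, -1.7, 5.1]
gripper_width: 0.2
```

```bash
python3 st.py; cat > look.py <<'E'
import sys
from station import env
from h import *
k=sys.argv[1]
t=env.snapshot('top');s=env.snapshot('side')
c=lambda i,a,b,w,h,f:cv2.resize(i['color'][b:b+h,a:a+w],None,fx=f,fy=f,interpolation=cv2.INTER_CUBIC)
cv2.imwrite(f'pics/v{k}.png',np.vstack([c(t,210,110,160,150,2.5)[:, :400],c(s,240,150,160,80,2.5)]))
h=hsv(t);m=(h[...,0]>20)&(h[...,0]<32)&(h[...,1]>120);m[:, :225]=0;m[:,320:]=0;m[:110]=0;m[250:]=0
for b in blobs(m,8): print('stripe',b[0],b[1].round(1))
E
python3 look.py 3
```

```text
2.8667 yaw 83.07 down [ 0.0096 -0.0069 -0.9999] [487.6  92.9  82. ] along 20.9 lat 1.1 [ 0.42 -1.66  5.15]
```

View pics/v3.png

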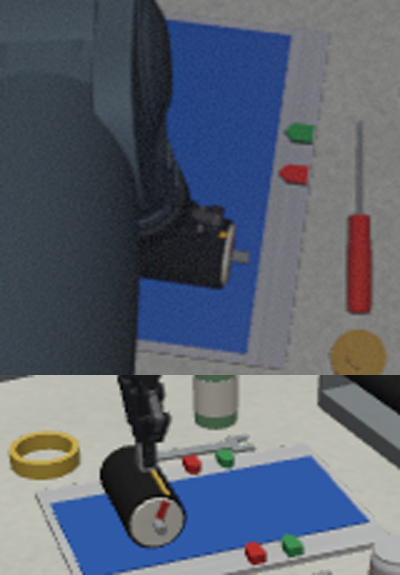

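The end-cap mark in the side view (lower picture) has turned about 23° from upright, so the drum is rolling. I'll finish this stroke, then lift and step back for the next one.

drive_tool(
  commands=[
    {"x": 0.4, "y": -0.05, "z": -0.05, "ax": 0, "ay": 0.1, "az": 0, "hand": 0},
    {"x": 0, "y": 0, "z": -0.05, "ax": 0, "ay": 0, "az": 0, "hand": 0},
    {"x": 0, "y": 0, "z": 0.5, "ax": 0, "ay": 0.3, "az": 0, "hand": 0},
    {"x": -1.1, "y": 0.1, "z": 0.3, "ax": 0, "ay": 0.2, "az": 0, "hand": 0},
    {"x": -0.9, "y": 0.1, "z": 0, "ax": 0, "ay": 0, "az": 0, "hand": 0},
  ],
)

```text
time: 3.38
ee_pos: [472.2, 94.3, 89.1]
eef_rot: [0.705, 0.041, 0.706, -0.045]
force: [0.3, -0.8, -0.4]
gripper_width: 0.0
```

```bash
python3 st.py;python3 look.py 4
```

```text
3.3833 yaw 83.01 down [-0.0017 -0.0063 -1.    ] [472.2  94.3  89.1] along 5.4 lat 0.6 [ 0.31 -0.75 -0.43]
```

View pics/v4.png

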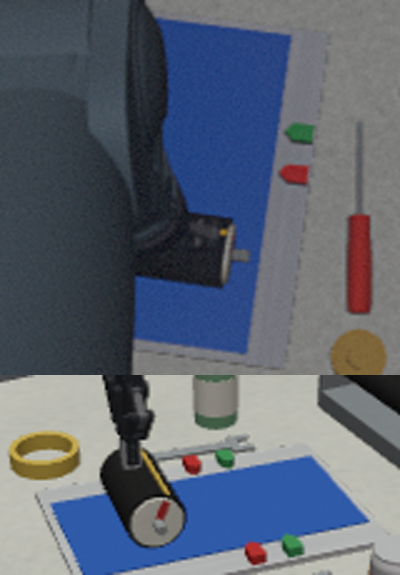

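```bash
cat > cap.py <<'E'
from h import *
import sys,pickle
def cap(s):
    h=hsv(s);P=cloud(s)
    # cap faces: bright, unsaturated, seen between pad and drum
    m=((h[...,1]<60)&(h[...,2]>110)).astype(np.uint8);m[:160]=0;m[262:]=0;m[:,:255]=0;m[:,400:]=0
    out=[]
    for st,c,mm in blobs(m,60):
        vv,uu=np.nonzero(mm);pts=np.c_[uu,vv].astype(np.float32)
        if 14<st[2]<40 and 14<st[3]<40 and st[4]>150:
            e=cv2.minEnclosingCircle(pts);hull=cv2.convexHull(pts);x,y,w,hh=cv2.boundingRect(hull)
            M=cv2.moments(hull);cc=np.array([M['m10']/M['m00'],M['m01']/M['m00']])
            p=ray(s,cc,47)[0];d=p[:2]-[466.8,94.3]
            out.append((st.tolist(),cc.round(2),'along',(d@[.9924,-.1229]).round(1),'lat',(d@[.1229,.9924]).round(1)))
    return out
if __name__=='__main__':
    if len(sys.argv)>1: s=pickle.load(open('a.pkl','rb'))['side']
    else:
        from station import env; s=env.snapshot('side')
    for o in cap(s): print(*o)
E
python3 cap.py a; python3 cap.py
```

```text
[374, 160, 26, 19, 231] [390.03 166.7 ] along 352.8 lat 87.3
[288, 200, 20, 19, 262] [297.42 208.96] along -0.2 lat -56.2
[374, 160, 26, 19, 231] [390.03 166.7 ] along 352.8 lat 87.3
[293, 199, 20, 19, 259] [302.41 208.11] along 14.1 lat -56.8
```

drive_tool(
  commands=[
    {"x": 0, "y": 0, "z": -0.4, "ax": 0, "ay": 0, "az": 0, "hand": 0},
    {"x": 0, "y": 0, "z": -0.26, "ax": 0, "ay": 0, "az": 0, "hand": 0},
    {"x": 0, "y": 0, "z": -0.08, "ax": 0, "ay": 0, "az": 0, "hand": 0},
    {"x": 0, "y": 0, "z": -0.05, "ax": 0, "ay": 0, "az": 0, "hand": 0},
  ],
)

```text
time: 3.87
ee_pos: [473.5, 94.3, 81.8]
eef_rot: [0.707, 0.04, 0.704, -0.045]
force: [-0.5, -0.4, 4.8]
gripper_width: 0.1
```

The cap tracker puts the axle at 14.3 mm, and the start pose checks out at −0.2 mm. On to the next stroke.

drive_tool(
  commands=[
    {"x": 0.4, "y": -0.05, "z": -0.05, "ax": 0, "ay": 0.1, "az": 0, "hand": 0},
    {"x": 0.5, "y": -0.06, "z": -0.05, "ax": 0, "ay": 0.1, "az": 0, "hand": 0},
    {"x": 0.5, "y": -0.06, "z": -0.05, "ax": 0, "ay": 0.1, "az": 0, "hand": 0},
    {"x": 0.5, "y": -0.06, "z": -0.05, "ax": 0, "ay": 0.1, "az": 0, "hand": 0},
    {"x": 0.5, "y": -0.06, "z": -0.05, "ax": 0, "ay": 0.1, "az": 0, "hand": 0},
  ],
)

```text
time: 4.28
ee_pos: [502.5, 90.2, 82.0]
eef_rot: [0.707, 0.04, 0.705, -0.046]
force: [0.2, -1.7, 6.2]
gripper_width: 0.1
```

drive_tool(
  commands=[
    {"x": 0.5, "y": -0.06, "z": -0.05, "ax": 0, "ay": 0.1, "az": 0, "hand": 0},
    {"x": 0.4, "y": -0.05, "z": -0.05, "ax": 0, "ay": 0.1, "az": 0, "hand": 0},
    {"x": 0.2, "y": -0.02, "z": -0.05, "ax": 0, "ay": 0.1, "az": 0, "hand": 0},
    {"x": 0, "y": 0, "z": -0.05, "ax": 0, "ay": 0, "az": 0, "hand": 0},
  ],
)

```text
time: 4.62
ee_pos: [519.0, 88.0, 81.1]
eef_rot: [0.707, 0.04, 0.705, -0.047]
force: [0.5, -1.4, 7.3]
gripper_width: -0.1
```

```bash
python3 st.py; python3 cap.py
```

```text
4.6167 yaw 82.97 down [ 0.0025 -0.011  -0.9999] [519.   88.   81.1] along 52.6 lat 0.1 [ 0.5  -1.37  7.35]
[374, 160, 26, 19, 231] [390.03 166.7 ] along 352.8 lat 87.3
[301, 197, 20, 20, 256] [310.56 206.65] along 37.8 lat -57.3
```

drive_tool(
  commands=[
    {"x": 0, "y": 0, "z": 0.5, "ax": 0.3, "ay": 0, "az": 0, "hand": 0},
    {"x": -0.5, "y": 0.06, "z": 0.3, "ax": 0.2, "ay": 0, "az": 0, "hand": 0},
    {"x": -1.9, "y": 0.24, "z": 0, "ax": 0, "ay": 0.1, "az": 0, "hand": 0},
    {"x": -0.2, "y": 0, "z": -0.3, "ax": 0, "ay": 0, "az": 0, "hand": 0},
    {"x": 0, "y": 0, "z": -0.2, "ax": 0, "ay": 0, "az": 0, "hand": 0},
  ],
)

```text
time: 5.08
ee_pos: [489.7, 91.7, 82.7]
eef_rot: [0.704, 0.043, 0.707, -0.043]
force: [0.1, -1.1, 0.6]
gripper_width: -0.1
```

```bash
python3 st.py; python3 cap.py
```

```text
5.0833 yaw 82.97 down [-3.9e-03  6.0e-04 -1.0e+00] [489.7  91.7  82.7] along 23.1 lat 0.2 [ 0.07 -1.12  0.62]
[374, 160, 26, 19, 231] [390.03 166.7 ] along 352.8 lat 87.3
[301, 198, 20, 19, 255] [310.17 206.73] along 36.7 lat -57.3
```

drive_tool(
  commands=[
    {"x": 0.3, "y": -0.03, "z": 0, "ax": 0, "ay": 0, "az": 0, "hand": 0},
    {"x": 0, "y": 0, "z": -0.08, "ax": 0, "ay": 0, "az": 0, "hand": 0},
    {"x": 0, "y": 0, "z": -0.05, "ax": 0, "ay": 0, "az": 0, "hand": 0},
    {"x": 0.1, "y": -0.01, "z": -0.05, "ax": 0, "ay": 0, "az": 0, "hand": 0},
  ],
)

```text
time: 5.47
ee_pos: [496.6, 90.8, 81.9]
eef_rot: [0.705, 0.043, 0.706, -0.044]
force: [-0.0, -0.4, 3.5]
gripper_width: -0.1
```

drive_tool(
  commands=[
    {"x": 0.4, "y": -0.05, "z": -0.05, "ax": 0, "ay": 0.1, "az": 0, "hand": 0},
    {"x": 0.5, "y": -0.06, "z": -0.05, "ax": 0, "ay": 0.1, "az": 0, "hand": 0},
    {"x": 0.5, "y": -0.06, "z": -0.05, "ax": 0, "ay": 0.1, "az": 0, "hand": 0},
    {"x": 0.5, "y": -0.06, "z": -0.05, "ax": 0, "ay": 0.1, "az": 0, "hand": 0},
    {"x": 0.5, "y": -0.06, "z": -0.05, "ax": 0, "ay": 0.1, "az": 0, "hand": 0},
  ],
)

```text
time: 5.88
ee_pos: [527.3, 86.5, 81.9]
eef_rot: [0.705, 0.043, 0.707, -0.045]
force: [0.1, -2.0, 6.3]
gripper_width: -0.3
```

```bash
python3 st.py; python3 cap.py
```

```text
5.8833 yaw 82.91 down [-0.0025 -0.0025 -1.    ] [527.3  86.5  81.9] along 61.0 lat -0.3 [ 0.14 -1.98  6.26]
[374, 160, 26, 19, 231] [390.03 166.7 ] along 352.8 lat 87.3
[307, 196, 20, 20, 257] [316.35 205.46] along 55.0 lat -56.9
```

drive_tool(
  commands=[
    {"x": 0.4, "y": -0.05, "z": -0.05, "ax": 0, "ay": 0.1, "az": 0, "hand": 0},
    {"x": 0.2, "y": -0.02, "z": -0.05, "ax": 0, "ay": 0.1, "az": 0, "hand": 0},
    {"x": 0, "y": 0, "z": -0.05, "ax": 0, "ay": 0, "az": 0, "hand": 0},
    {"x": 0, "y": 0, "z": 0.5, "ax": 0, "ay": 0, "az": 0, "hand": 0},
    {"x": -0.5, "y": 0.07, "z": 0.3, "ax": 0.1, "ay": 0, "az": 0, "hand": 0},
  ],
)

```text
time: 6.35
ee_pos: [534.0, 85.8, 88.6]
eef_rot: [0.705, 0.044, 0.707, -0.044]
force: [0.1, -0.6, -0.6]
gripper_width: -0.1
```

drive_tool(
  commands=[
    {"x": -1.3, "y": 0.16, "z": 0, "ax": 0, "ay": 0, "az": 0, "hand": 0},
    {"x": 0, "y": 0, "z": -0.3, "ax": 0, "ay": 0, "az": 0, "hand": 0},
  ],
)

```text
time: 6.52
ee_pos: [519.1, 88.0, 85.5]
eef_rot: [0.704, 0.044, 0.707, -0.044]
force: [0.1, 0.1, -0.7]
gripper_width: -0.2
```

```bash
python3 st.py; python3 cap.py
```

```text
6.5167 yaw 82.84 down [-0.0049  0.001  -1.    ] [519.1  88.   85.5] along 52.7 lat 0.2 [ 0.09  0.08 -0.67]
[374, 160, 26, 19, 231] [390.03 166.7 ] along 352.8 lat 87.3
[309, 196, 20, 19, 257] [318.3  205.09] along 60.8 lat -56.9
```

drive_tool(
  commands=[
    {"x": -0.2, "y": 0, "z": -0.28, "ax": 0, "ay": -0.2, "az": 0, "hand": 0},
    {"x": 0, "y": 0, "z": -0.1, "ax": 0, "ay": 0, "az": 0, "hand": 0},
    {"x": 0, "y": 0, "z": -0.05, "ax": 0, "ay": 0, "az": 0, "hand": 0},
    {"x": 0.2, "y": -0.02, "z": -0.05, "ax": 0, "ay": 0, "az": 0, "hand": 0},
  ],
)

```text
time: 6.9
ee_pos: [522.8, 87.3, 81.9]
eef_rot: [0.708, 0.044, 0.704, -0.044]
force: [0.4, -1.5, 3.8]
gripper_width: -0.0
```

drive_tool(
  commands=[
    {"x": 0.4, "y": -0.05, "z": -0.05, "ax": 0, "ay": 0.1, "az": 0, "hand": 0},
    {"x": 0.5, "y": -0.06, "z": -0.05, "ax": 0, "ay": 0.1, "az": 0, "hand": 0},
    {"x": 0.5, "y": -0.06, "z": -0.05, "ax": 0, "ay": 0.1, "az": 0, "hand": 0},
    {"x": 0.5, "y": -0.06, "z": -0.05, "ax": 0, "ay": 0.1, "az": 0, "hand": 0},
    {"x": 0.5, "y": -0.06, "z": -0.05, "ax": 0, "ay": 0.1, "az": 0, "hand": 0},
  ],
)

```text
time: 7.32
ee_pos: [551.5, 83.3, 81.9]
eef_rot: [0.707, 0.044, 0.704, -0.045]
force: [-0.6, -0.8, 4.1]
gripper_width: -0.1
```

drive_tool(
  commands=[
    {"x": 0.5, "y": -0.06, "z": -0.05, "ax": 0, "ay": 0.1, "az": 0, "hand": 0},
    {"x": 0.2, "y": -0.02, "z": -0.05, "ax": 0, "ay": 0.1, "az": 0, "hand": 0},
    {"x": 0, "y": 0, "z": -0.05, "ax": 0, "ay": 0, "az": 0, "hand": 0},
    {"x": 0, "y": 0, "z": 0.5, "ax": 0, "ay": 0, "az": 0, "hand": 0},
    {"x": -0.5, "y": 0.07, "z": 0.3, "ax": 0.1, "ay": 0, "az": 0, "hand": 0},
  ],
)

```text
time: 7.73
ee_pos: [557.2, 82.7, 88.2]
eef_rot: [0.707, 0.044, 0.705, -0.045]
force: [-0.5, -0.0, 1.0]
gripper_width: 0.0
```

```bash
python3 st.py; python3 cap.py; python3 look.py 5
```

```text
7.7333 yaw 82.78 down [ 3.2e-03 -3.0e-04 -1.0e+00] [557.2  82.7  88.2] along 91.2 lat -0.4 [-0.53 -0.04  1.02]
[374, 160, 26, 19, 231] [390.03 166.7 ] along 352.8 lat 87.3
[316, 195, 20, 19, 264] [325.53 203.76] along 82.3 lat -57.2
```

View pics/v5.png

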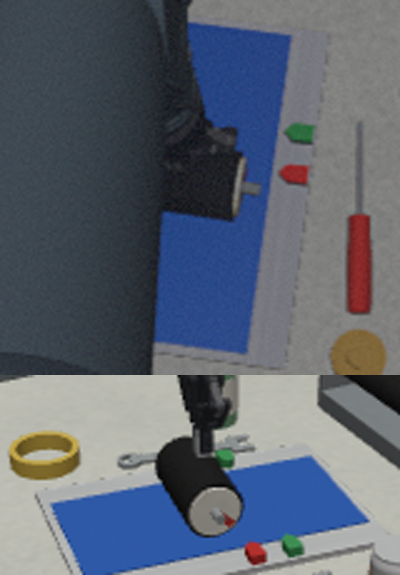

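The roller is square and rolling, with its axle at 82 mm of 153. Next stroke.

drive_tool(
  commands=[
    {"x": -1.8, "y": 0.24, "z": 0, "ax": 0, "ay": 0, "az": 0.1, "hand": 0},
    {"x": 0, "y": 0, "z": -0.3, "ax": 0, "ay": 0, "az": 0, "hand": 0},
    {"x": 0, "y": 0, "z": -0.25, "ax": 0, "ay": 0, "az": 0, "hand": 0},
    {"x": 0, "y": 0, "z": -0.1, "ax": 0, "ay": 0, "az": 0, "hand": 0},
    {"x": 0, "y": 0, "z": -0.05, "ax": 0, "ay": 0, "az": 0, "hand": 0},
  ],
)

```text
time: 8.3
ee_pos: [538.4, 85.2, 81.7]
eef_rot: [0.708, 0.043, 0.704, -0.044]
force: [0.2, -0.7, 3.6]
gripper_width: -0.2
```

drive_tool(
  commands=[
    {"x": 0.4, "y": -0.05, "z": -0.05, "ax": 0, "ay": 0.1, "az": 0, "hand": 0},
    {"x": 0.5, "y": -0.06, "z": -0.05, "ax": 0, "ay": 0.1, "az": 0, "hand": 0},
    {"x": 0.5, "y": -0.06, "z": -0.05, "ax": 0, "ay": 0.1, "az": 0, "hand": 0},
    {"x": 0.5, "y": -0.06, "z": -0.05, "ax": 0, "ay": 0.1, "az": 0, "hand": 0},
    {"x": 0.5, "y": -0.06, "z": -0.05, "ax": 0, "ay": 0.1, "az": 0, "hand": 0},
  ],
)

```text
time: 8.72
ee_pos: [568.5, 81.0, 82.0]
eef_rot: [0.707, 0.043, 0.704, -0.045]
force: [-0.2, -1.5, 5.6]
gripper_width: -0.3
```

drive_tool(
  commands=[
    {"x": 0.5, "y": -0.06, "z": -0.05, "ax": 0, "ay": 0.1, "az": 0, "hand": 0},
    {"x": 0.2, "y": -0.02, "z": -0.05, "ax": 0, "ay": 0.1, "az": 0, "hand": 0},
    {"x": 0, "y": 0, "z": -0.05, "ax": 0, "ay": 0, "az": 0, "hand": 0},
    {"x": 0, "y": 0, "z": 0.5, "ax": 0, "ay": 0, "az": 0, "hand": 0},
    {"x": -0.5, "y": 0.07, "z": 0.3, "ax": 0.1, "ay": 0, "az": 0, "hand": 0},
  ],
)

```text
time: 9.13
ee_pos: [577.1, 79.9, 88.6]
eef_rot: [0.707, 0.044, 0.704, -0.045]
force: [0.3, 1.0, 0.5]
gripper_width: -0.4
```

```bash
python3 st.py; python3 cap.py
```

```text
9.1333 yaw 82.8 down [ 0.0047 -0.0017 -1.    ] [577.1  79.9  88.6] along 111.2 lat -0.8 [0.26 1.02 0.46]
[374, 160, 26, 19, 231] [390.03 166.7 ] along 352.8 lat 87.3
[324, 193, 20, 19, 254] [333.25 202.23] along 105.6 lat -57.0
```

drive_tool(
  commands=[
    {"x": -1.5, "y": 0.26, "z": 0, "ax": 0, "ay": 0, "az": 0.1, "hand": 0},
    {"x": 0, "y": 0, "z": -0.3, "ax": 0, "ay": 0, "az": 0, "hand": 0},
    {"x": 0, "y": 0, "z": -0.25, "ax": 0, "ay": 0, "az": 0, "hand": 0},
    {"x": 0, "y": 0, "z": -0.1, "ax": 0, "ay": 0, "az": 0, "hand": 0},
    {"x": 0, "y": 0, "z": -0.05, "ax": 0, "ay": 0, "az": 0, "hand": 0},
  ],
)

```text
time: 9.6
ee_pos: [558.9, 83.1, 81.4]
eef_rot: [0.706, 0.043, 0.705, -0.044]
force: [-0.3, -0.2, 7.8]
gripper_width: -0.0
```

drive_tool(
  commands=[
    {"x": 0.4, "y": -0.05, "z": -0.05, "ax": 0, "ay": 0.1, "az": 0, "hand": 0},
    {"x": 0.5, "y": -0.06, "z": -0.05, "ax": 0, "ay": 0.1, "az": 0, "hand": 0},
    {"x": 0.5, "y": -0.06, "z": -0.05, "ax": 0, "ay": 0.1, "az": 0, "hand": 0},
    {"x": 0.5, "y": -0.06, "z": -0.05, "ax": 0, "ay": 0.1, "az": 0, "hand": 0},
    {"x": 0.5, "y": -0.06, "z": -0.05, "ax": 0, "ay": 0.1, "az": 0, "hand": 0},
  ],
)

```text
time: 10.02
ee_pos: [587.7, 79.1, 82.0]
eef_rot: [0.706, 0.043, 0.706, -0.045]
force: [-0.3, -1.3, 6.0]
gripper_width: -0.4
```

drive_tool(
  commands=[
    {"x": 0.5, "y": -0.06, "z": -0.05, "ax": 0, "ay": 0.1, "az": 0, "hand": 0},
    {"x": 0.2, "y": -0.02, "z": -0.05, "ax": 0, "ay": 0.1, "az": 0, "hand": 0},
    {"x": 0, "y": 0, "z": -0.05, "ax": 0, "ay": 0, "az": 0, "hand": 0},
    {"x": 0, "y": 0, "z": 0.5, "ax": 0, "ay": 0, "az": 0, "hand": 0},
    {"x": -0.5, "y": 0.07, "z": 0.3, "ax": 0.1, "ay": 0, "az": 0, "hand": 0},
  ],
)

```text
time: 10.43
ee_pos: [595.9, 77.9, 88.9]
eef_rot: [0.706, 0.044, 0.705, -0.045]
force: [0.3, -0.3, -0.6]
gripper_width: 0.2
```

```bash
python3 st.py; python3 cap.py
```

```text
10.4333 yaw 82.85 down [ 7.0e-04 -1.4e-03 -1.0e+00] [595.9  77.9  88.9] along 130.1 lat -0.4 [ 0.28 -0.3  -0.61]
[374, 160, 26, 19, 231] [390.03 166.7 ] along 352.8 lat 87.3
[331, 192, 20, 19, 249] [340.26 201.01] along 126.6 lat -57.6
```

drive_tool(
  commands=[
    {"x": -1.2, "y": 0.18, "z": 0, "ax": 0, "ay": 0, "az": 0.1, "hand": 0},
    {"x": 0, "y": 0, "z": -0.3, "ax": 0, "ay": 0, "az": 0, "hand": 0},
    {"x": 0, "y": 0, "z": -0.25, "ax": 0, "ay": 0, "az": 0, "hand": 0},
    {"x": 0, "y": 0, "z": -0.1, "ax": 0, "ay": 0, "az": 0, "hand": 0},
    {"x": 0, "y": 0, "z": -0.05, "ax": 0, "ay": 0, "az": 0, "hand": 0},
  ],
)

```text
time: 10.9
ee_pos: [581.2, 80.3, 81.6]
eef_rot: [0.705, 0.043, 0.706, -0.044]
force: [-0.9, -0.8, 8.4]
gripper_width: -0.2
```

drive_tool(
  commands=[
    {"x": 0.4, "y": -0.05, "z": -0.05, "ax": 0, "ay": 0.1, "az": 0, "hand": 0},
    {"x": 0.5, "y": -0.06, "z": -0.05, "ax": 0, "ay": 0.1, "az": 0, "hand": 0},
    {"x": 0.5, "y": -0.06, "z": -0.05, "ax": 0, "ay": 0.1, "az": 0, "hand": 0},
    {"x": 0.5, "y": -0.06, "z": -0.05, "ax": 0, "ay": 0.1, "az": 0, "hand": 0},
    {"x": 0.2, "y": -0.02, "z": -0.05, "ax": 0, "ay": 0.1, "az": 0, "hand": 0},
  ],
)

```text
time: 11.32
ee_pos: [607.4, 76.7, 82.0]
eef_rot: [0.704, 0.042, 0.707, -0.044]
force: [-0.1, -0.9, 7.0]
gripper_width: 0.2
```

drive_tool(
  commands=[
    {"x": 0, "y": 0, "z": -0.05, "ax": 0, "ay": 0, "az": 0, "hand": 0},
    {"x": 0, "y": 0, "z": 0.5, "ax": 0, "ay": 0, "az": 0, "hand": 0},
    {"x": -0.5, "y": 0.07, "z": 0.3, "ax": 0.1, "ay": 0, "az": 0, "hand": 0},
  ],
)

```text
time: 11.57
ee_pos: [604.7, 77.1, 88.8]
eef_rot: [0.705, 0.043, 0.707, -0.044]
force: [1.0, -0.6, -0.2]
gripper_width: -0.3
```

```bash
python3 st.py; python3 cap.py; python3 look.py 6
```

```text
11.5667 yaw 82.92 down [-3.4e-03 -4.0e-04 -1.0e+00] [604.7  77.1  88.8] along 138.9 lat -0.1 [ 1.05 -0.61 -0.15]
[374, 160, 26, 19, 231] [390.03 166.7 ] along 352.8 lat 87.3
[336, 191, 19, 19, 243] [344.99 200.08] along 141.0 lat -57.6
```

View pics/v6.png

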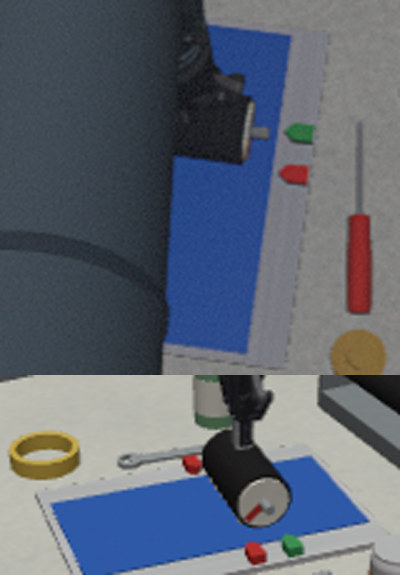

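drive_tool(
  commands=[
    {"x": -0.4, "y": 0.05, "z": 0, "ax": 0, "ay": 0, "az": 0, "hand": 0},
    {"x": 0, "y": 0, "z": -0.3, "ax": 0, "ay": 0, "az": 0, "hand": 0},
    {"x": 0, "y": 0, "z": -0.25, "ax": 0, "ay": 0, "az": 0, "hand": 0},
    {"x": 0, "y": 0, "z": -0.1, "ax": 0, "ay": 0, "az": 0, "hand": 0},
    {"x": 0, "y": 0, "z": -0.05, "ax": 0, "ay": 0, "az": 0, "hand": 0},
  ],
)

```text
time: 12.13
ee_pos: [598.8, 77.9, 82.0]
eef_rot: [0.705, 0.043, 0.707, -0.044]
force: [-0.6, -0.3, 1.8]
gripper_width: -0.0
```

```bash
python3 st.py; python3 cap.py
```

```text
12.1333 yaw 82.96 down [-3.1e-03 -9.0e-04 -1.0e+00] [598.8  77.9  82. ] along 133.1 lat -0.1 [-0.61 -0.3   1.81]
[374, 160, 26, 19, 231] [390.03 166.7 ] along 352.8 lat 87.3
[336, 191, 20, 19, 243] [345.2  200.05] along 141.7 lat -57.6
```

drive_tool(
  commands=[
    {"x": 0.4, "y": -0.05, "z": -0.05, "ax": 0, "ay": 0.1, "az": 0, "hand": 0},
    {"x": 0.5, "y": -0.06, "z": -0.05, "ax": 0, "ay": 0.1, "az": 0, "hand": 0},
    {"x": 0.4, "y": -0.05, "z": -0.05, "ax": 0, "ay": 0.1, "az": 0, "hand": 0},
  ],
)

```text
time: 12.43
ee_pos: [613.1, 75.9, 82.0]
eef_rot: [0.704, 0.043, 0.708, -0.044]
force: [0.2, -1.7, 4.5]
gripper_width: -0.1
```

```bash
python3 st.py; python3 cap.py
```

```text
12.4333 yaw 82.97 down [-0.006  -0.0019 -1.    ] [613.1  75.9  82. ] along 147.4 lat -0.3 [ 0.2  -1.69  4.54]
[374, 160, 26, 19, 231] [390.03 166.7 ] along 352.8 lat 87.3
[338, 191, 20, 19, 241] [347.54 199.73] along 148.6 lat -58.3
```

drive_tool(
  commands=[
    {"x": 0.3, "y": -0.04, "z": -0.05, "ax": 0, "ay": 0, "az": 0, "hand": 0},
    {"x": 0.3, "y": -0.04, "z": -0.05, "ax": 0, "ay": 0, "az": 0, "hand": 0},
    {"x": 0.1, "y": -0.01, "z": -0.05, "ax": 0, "ay": 0, "az": 0, "hand": 0},
    {"x": 0, "y": 0, "z": -0.03, "ax": 0, "ay": 0, "az": 0, "hand": 0},
  ],
)

```text
time: 12.82
ee_pos: [625.4, 74.2, 82.0]
eef_rot: [0.706, 0.043, 0.706, -0.045]
force: [-0.7, -0.3, 6.1]
gripper_width: -0.1
```

drive_tool(
  commands=[
    {"x": 0, "y": 0, "z": 0.4, "ax": 0, "ay": 0, "az": 0, "hand": 0},
    {"x": 0, "y": 0, "z": 2, "ax": 0, "ay": 0, "az": 0, "hand": 0},
    {"x": -2, "y": 2, "z": 3, "ax": 0, "ay": 0, "az": 0, "hand": 0},
    {"x": -2, "y": 3, "z": 2, "ax": 0, "ay": 0, "az": 0, "hand": 0},
    {"x": -2, "y": 3.5, "z": 1, "ax": 0, "ay": 0, "az": 0, "hand": 0},
  ],
)

```text
time: 13.23
ee_pos: [563.2, 154.9, 160.9]
eef_rot: [0.701, 0.046, 0.71, -0.049]
force: [0.1, 1.9, -0.2]
gripper_width: 0.2
```

drive_tool(
  commands=[
    {"x": -1, "y": 3.8, "z": 0, "ax": 0, "ay": 0, "az": 0, "hand": 0},
    {"x": -1, "y": 3.8, "z": 0, "ax": 0, "ay": 0, "az": 0, "hand": 0},
    {"x": -1, "y": 3.8, "z": 0, "ax": 0, "ay": 0, "az": 0, "hand": 0},
    {"x": -1, "y": 3.8, "z": 0, "ax": 0, "ay": 0, "az": 0, "hand": 0},
    {"x": -1, "y": 3.8, "z": 0, "ax": 0, "ay": 0, "az": 0, "hand": 0},
  ],
)

```text
time: 13.65
ee_pos: [508.1, 351.2, 163.5]
eef_rot: [0.701, 0.048, 0.71, -0.051]
force: [-0.2, -0.1, 1.0]
gripper_width: 0.1
```

```bash
python3 st.py; python3 cap.py; python3 look.py 7
```

```text
13.65 yaw 81.97 down [-0.014  -0.0028 -0.9999] [508.1 351.2 163.5] along 9.4 lat 260.1 [-0.21 -0.07  0.97]
[374, 160, 26, 19, 231] [390.03 166.7 ] along 352.8 lat 87.3
[341, 190, 19, 19, 240] [349.71 199.25] along 155.4 lat -58.0
```

View pics/v7.png

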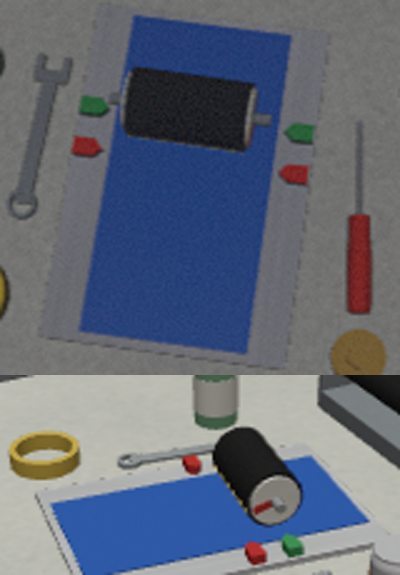

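```bash
cat > fin.py <<'E'
import pickle,sys;from h import *
from station import env
a=pickle.load(open('a.pkl','rb'))['top'];b=env.snapshot('top');pickle.dump({'top':b,'side':env.snapshot('side')},open('b.pkl','wb'))
u=np.array([.9924,-.1229]);v=np.array([.1229,.9924]);O=np.array([466.8,94.3])
for nm,s in(('start',a),('now',b)):
    m=(hsv(s)[...,2]<55).astype(np.uint8);m[:,:235]=0;m[:,330:]=0;m[:115]=0;m[245:]=0
    m=cv2.morphologyEx(m,cv2.MORPH_CLOSE,np.ones((5,5),np.uint8))
    st,c,mm=max(blobs(m),key=lambda x:x[0][4]);vv,uu=np.nonzero(mm)
    hull=cv2.convexHull(np.c_[uu,vv].astype(np.int32))[:,0]
    r=cv2.minAreaRect(ray(s,hull,47)[:,:2].astype(np.float32));d=np.array(r[0])-O
    cpx=cv2.minAreaRect(np.c_[uu,vv].astype(np.float32))
    print(nm,st,'along',(d@u).round(1),'lat',(d@v).round(1),'size/ang',np.round(r[1],1),round(r[2],2))
    P=cloud(s);q=P[mm&(P[...,2]>60)];al=(q[:,:2]-O)@u;la=(q[:,:2]-O)@v
    # axis from depth: fit circle centre at z=47,R=35 across lateral bins
    for lo,hi in((-55,-15),(-15,15),(15,55),(-55,55)):
        k=(la>lo)&(la<hi)&(q[:,2]>66)
        A=np.c_[2*al[k],2*q[k,2],np.ones(k.sum())];bb=al[k]**2+q[k,2]**2
        x=np.linalg.lstsq(A,bb,rcond=None)[0];print('   depth circle',lo,hi,x[:2].round(1),np.median(al[k]).round(1))
cv2.imwrite('pics/z_%s.png'%sys.argv[1],cv2.resize(b['color'][128:180,230:340],None,fx=7,fy=7,interpolation=cv2.INTER_CUBIC))
E
python3 fin.py 1
```

```text
start [ 248  196   54   35 1381] along 0.6 lat 4.1 size/ang [124.7  69. ] 82.08
   depth circle -55 -15 [-1.1 50.9] -3.8
   depth circle -15 15 [-0.8 50.8] -3.6
   depth circle 15 55 [-0.1 51.5] -2.3
   depth circle -55 55 [-0.7 51.1] -3.2
now [ 260  137   51   34 1320] along 154.9 lat 0.7 size/ang [126.9  71.9] 82.1
   depth circle -55 -15 [153.2  49.9] 148.0
   depth circle -15 15 [153.7  51.1] 149.4
   depth circle 15 55 [154.3  51.1] 149.6
   depth circle -55 55 [153.7  50.7] 149.1
```

View pics/z_1.png

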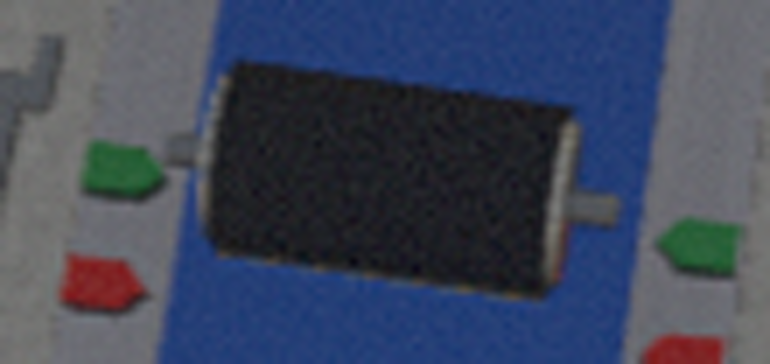

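```bash
python3 - <<'E'
import pickle;from h import *
for f in 'ab':
  d=pickle.load(open(f+'.pkl','rb'))
  u=np.array([.9924,-.1229]);v=np.array([.1229,.9924]);O=np.array([466.8,94.3])
  for n in('top','side'):
    s=d[n];h=hsv(s);P=cloud(s);g=(h[...,0]>45)&(h[...,0]<80)&(h[...,1]>120)
    for st,c,mm in blobs(g,25):
        q=P[mm];e=cv2.erode(mm.astype(np.uint8),np.ones((3,3)))>0;ring=(cv2.dilate(mm.astype(np.uint8),np.ones((7,7)))>0)&~(cv2.dilate(mm.astype(np.uint8),np.ones((3,3)))>0)
        print(f,n,c.round(1),'z med',np.median(P[e][:,2]).round(1),'ring z',np.median(P[ring][:,2]).round(1),'along depth',((np.median(P[e],0)[:2]-O)@u).round(1),'z16/19/22',[round(float((ray(s,c,z)[0,:2]-O)@u),1) for z in(16,19,22)])
    bench=P[300:330,300:340] if n=='top' else P[280:300,200:230]
    print('bench z',np.median(bench[...,2]))
E
```

```text
a top [247.  151.9] z med 21.7 ring z 9.1 along depth 152.8 z16/19/22 [154.6, 153.7, 152.8]
a top [330.1 162.6] z med 21.9 ring z 9.5 along depth 151.9 z16/19/22 [154.7, 153.7, 152.8]
bench z -0.09566296751580694
a side [329.5 182.8] z med 22.6 ring z 10.3 along depth 150.0 z16/19/22 [153.6, 151.8, 149.9]
a side [356.2 218. ] z med 22.0 ring z 11.4 along depth 150.4 z16/19/22 [153.8, 152.0, 150.1]
bench z 1.004095230991652
b top [246.9 151.9] z med 21.2 ring z 9.0 along depth 152.7 z16/19/22 [154.6, 153.7, 152.8]
b top [330.  162.7] z med 21.5 ring z 9.2 along depth 153.0 z16/19/22 [154.4, 153.4, 152.5]
bench z -0.24528588780754035
b side [356.2 218. ] z med 22.6 ring z 11.2 along depth 150.3 z16/19/22 [153.8, 152.0, 150.1]
bench z 1.0523076962216464
```

The roller is about 1 mm past the green line by my estimate and square to the board, and the arm is well clear. That's within measurement accuracy, so I'm handing in.

```bash
python3 fin.py 2 | grep now; python3 cap.py|tail -1; python3 - <<'E'
from station import env
print(env.get_state()['time'],env.finish_job())
E
```

```text
now [ 260  137   51   34 1319] along 154.9 lat 0.7 size/ang [126.9  71.9] 82.1
[341, 190, 19, 19, 240] [349.71 199.25] along 155.4 lat -58.0
the job is handed in; nothing more can be done
14.05 None
```

I rolled the black roller forward about 154 mm along the pad to the green pointers and handed the job in at 14.05 s. I used the closed fingertips on top of the drum in eight short strokes, lifting and stepping back between them. The press was mostly 4 to 8 N, with one reading of 10.7 N at first touch. The end-cap mark turned as the drum advanced, which shows it rolled rather than dragged.

- **Position:** The target line is about 153 mm from the start. My last checks disagreed by a millimetre or two:
  - Top outline: 154.9 mm (about 154.3 after removing its start offset).
  - Depth fit: 153.7 mm (about 154.4 after removing its start offset).
  - Side view of the end cap: 155.4 mm.
  - Overall the axle is probably 1 to 1.5 mm past the line, close to the 2 mm calibration error, so I did not roll it back.
- **Squareness:** The outline angle was the same at the end as at the start (82.1°), and at the start the roller matched the board.
- **At rest:** Outline and end-cap readings did not change between the last two looks, and the arm was well clear of the roller.
- **Other objects:** I saw nothing else moved in the pictures, but I did not measure this.

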